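# Load the reading stage and set its pointer to the carrier's index

### The arm

A 7-joint arm with a two-finger parallel gripper is mounted at the origin on a cart in front of the work surface, level with it; the furniture and walls round the work are solid. World frame = base frame: x ahead of the robot, y to its left, z up, the work surface at z = 0. Lengths are in mm, angles in rad, forces in N, time in s.
With the tool pointing down it reaches from about 425 to 1025 mm from the base axis. Payload 3.6 kg.
Tool frame: the origin (TCP) lies midway between the tips of the shut fingers; the grasp point (between the pads) lies 19 mm behind it; z points along the fingers, y is the line along which they close (so a half turn about z gives the same grasp; the last joint's range is limited). The gripper opens to 85 mm and grips with 20 to 120 N. Pads are 22 mm wide; open, the fingers measure 114 mm over their backs; the gripper's body (76 mm by 85 mm) begins 54 mm behind the grasp point. The pads swing forward as they close: fully open they stand 13 mm farther back than shut.
Start: joints at [-1.389, 0.591, 0.048, 1.609, -0.033, 0.943, -0.034], TCP at [196.727, 697.802, 231.302] pointing down, gripper open.
Joint ranges: [-2.69, 2.69], [-0.47, 2.24], [-1.27, 1.36], [0.19, 2.51], [-1.53, 4.68], [0.08, 2.07], [-3.09, 3.09]. Speed limits (rad/s): [2.57, 2.57, 3.14, 3.14, 3.14, 3.14, 3.14].

### API

Orientations are given as a unit quaternion [w, x, y, z].
In Python, from cell import sensors, eyes, workorder gives the robot as it stands. The module is installed in compiled form; this text tells all that it offers.
- The arm moves only by the tool apply_moves, never from a script. Its argument "series" is a list of rows, each a list of 3 entries, a list of its own where there are three numbers: the turn, a rotation vector about the tool's x, y, z as a fraction of full scale, then the shift along the tool's x, y, z as a fraction of full scale, then the opening, from -1 (shut) to 1 (fully open). In form: [[[ax, ay, az], [x, y, z], jaw], ...]. A call has 1 to 10 rows; each row shifts and turns the commanded pose from where the row before left it, along the tool's axes as they then stand; what a row does not reach is not made up. Full scale, the value 1, is 0.3 m for a shift and 90 degrees for a turn. A row lasts 1/12 s, in which the tool goes at most 41.7 mm and 7.16 degrees, less where a joint would pass 70% of its speed; a pose out of reach is approached as far as the arm can. A call with a number of a shift or a turn outside -1 to 1 is refused whole. A call with a gripper value outside its range is refused whole. The fingers move at their own pace and stop on an object; "newtons" is the grip in N (left out, the last holds). Time passes only in rows, so rows that do not move let the fingers close. It gives the time, the measured TCP pose, the force, the opening and the grip force at its end, in the units of the state.
- sensors.get_obs(): the state, without advancing time (a new reading comes with each control period).
- eyes.camera(name): name is "side" or "top" or "wrist"; returns (picture, depth): 384x512x3 uint8, red, green, blue; 384x512 float32, mm along the optical axis (not along the pixel's ray), 0 where there is no reading.
- eyes.camera_model(name): a dict with "intrinsics" (3x3 intrinsics, pixels), "position" and "orientation" of the camera in the world. Camera axes: x right, y up, looking along -z (the intrinsics and any distortion apply to the point x, -y, -z); pixel columns grow to the right and rows downward; lengths in mm; the calibration is good to about 2 mm. The wrist camera is an equidistant fisheye: a pixel r from the principal point sees the ray r / f radians off the axis. A picture is of the moment at which its call begins: read the wrist's pose just before it. camera_model takes no time and is no camera call; for the wrist camera it gives the pose at the moment of the call.
- workorder.finish_job(): hands the job in; it is judged then, once.
Trained networks look in the newest picture that a camera, given by its name, has taken for a name from the list of things; names that differ only in an ending like _2 or _b are one class to them, and where a whole thing is asked for, a point or a joint stands for the part that bears it (a point fixed in the world has none). Each returns a list of dicts, best first, with "score" (0 to 1); they miss things now and then, are a little off and sometimes report something else, mostly with a low value. They report only what shows in the picture. A call takes as long as a camera call.
- eyes.recognise(camera, name): "xy" ([column, row] as shares, 0 to 1, of the picture: columns of its width, rows of its height, amid what is visible of it).
- eyes.mark_of(camera, name): "xy" ([column, row] as shares, 0 to 1, of the picture: columns of its width, rows of its height: a listed point, or the origin of a listed thing).
The state is a dict: "time_s": time; "qpos": joint angles; "joint_vel": joint speeds; "joint_torque": joint torques, N m; "position": TCP position; "tcp_rot": TCP orientation; "force": force on the tool from outside, world axes, zero at the start; "wrist_torque": the same for the moment, N m; "grip_width": finger opening in mm; "finger_force": force on a finger pad.
Only numpy, scipy, OpenCV 4.12 (cv2) and the standard library are available. Lean on these libraries where they do the work, as an engineer would, in place of code of your own. Each camera call takes 0.05 s, during which the arm holds its last target. There are 200 camera calls.

### The job

Lift the white sample carrier by its middle rib, set it down in the flared open mouth of the aluminium reading stage (tail tab toward the open end) and let go; then take it again further back and slide it fully home against the end stop under the bridge. Also turn the black knob on the left of the stage until the pointer on the bridge stands in line with the index blade on the carrier. Do not push the pointer itself, and leave the bottle, timer and tape roll where they are.

Things in the scene. Friction and masses are not known exactly. Their poses are not given: they have to be found in the camera images.
- stage: Fixed reading stage, aluminium and grey. Origin on the bench top below the centre of a fully home carrier; +x along the guide from open mouth to end stop, +y left (knob side), z up. Base plate x -205 to 85 mm, 124 mm wide, 8 mm thick. Guide walls to 24 mm above bench, 74 mm apart for x -15 to 70 mm. End stop face at x 70 mm (reaches y +-45 mm, 30 mm high).
- mouth (a point): Point on the stage's base plate, 8 mm above the bench, on the centre line at stage x -125 mm: a good place for the carrier's centre when it is first set down (its nose then comes down 29 mm clear of the bridge). The guide walls flare from 74 mm apart at x -15 mm to 102 mm apart at x -85 mm; nearer the open end the plate has no walls.
- bridge_top (a point): Centre of the bridge's top, 82 mm above the bench. Bridge: stage x -26 to 20 mm, posts at y +-49 to 61 mm, clear opening 64 mm above the bench: carrier, rib and tab pass below it, a gripper does not. A grey gear case joins its left end to a 56 mm square pillar, 81 mm high, centred at stage (-3, 125) mm, with the knob on it.
- carrier: Loose white sample carrier, 0.25 to 0.5 kg: slab 140 x 70 x 16 mm, nose narrowed to 58 mm over the last 20 mm. Origin: centre of its underside; +x to its nose, -x to its tail; the nose points roughly away from the robot at the start. Fully home when the nose meets the end stop: origin on the stage's origin in x and y, 8 mm above the bench, same axes, side play about 2 mm.
- rib_top (a point): Centre of the top of the carrier's middle rib, the grip for lifting: on the carrier's centre, 44 mm along x, 10 mm thick, standing from 16 to 46 mm above the underside. Axes as the carrier.
- tail_tab (a point): Centre of the top of the carrier's tail tab, 60 mm behind its centre: 16 mm along x, 10 mm thick, from 16 to 46 mm above the underside. Stays outside the bridge when the carrier is home. Axes as the carrier.
- index_tip (a point): Top of the black index blade on the carrier (4 mm wide across, 9 mm along, top 46 mm above the carrier's underside, at x -41 mm in the carrier). It is clamped at a different sideways place (up to 5 mm off the centre line) each time and cannot be shifted. Axes as the carrier.
- pointer_tip (a point): Lower end of the black pointer blade (4 mm wide) on the front face of the bridge, 58 mm above the bench, 36 mm before the stage's origin; it runs sideways along the stage's y and passes 4 mm above the index blade's top, just beyond it. Starts 12 to 22 mm right of the centre line.
- knob_grip (a point): Point on the vertical axis of the black round fluted knob at the height to grip it, 104 mm above the bench, 125 mm left of the guide's centre line. The knob is 44 mm across and 30 mm high (87 to 117 mm above the bench) and may be gripped in any direction from above; it stays where it is left and turns with about 0.03 N m.
- knob (a joint): Knob angle in rad, positive anticlockwise seen from above. Range -3 to 3, 0 = pointer on the centre line. Each rad moves the pointer 12 mm; anticlockwise moves it to the left (+y of the stage), clockwise to the right.
- pointer: Steel pointer carriage, 18 mm wide, 58 to 84 mm above the bench, on the front face of the bridge, driven by the knob; it sticks out toward the mouth to stage x -38 mm; not to be touched. Its frame lies on the stage's axes (origin at bench height, moving sideways with it).
- small_bottle: Bystander: small white capped bottle, 43 mm across, 81 mm tall, left of the stage. Origin at the centre of its underside.
- bench_timer: Bystander: flat white bench timer 66 x 62 x 18 mm, left of the stage, near the robot. Origin at the centre of its underside.
- tape_roll: Bystander: roll of tape lying flat, 61 mm across, 13 mm high, left of the stage, beyond the small bottle. Origin at the centre of its underside.

How it is judged (in metres and radians):
On the way, in this order (a step that is already met when the one before it is completed fails the run):
1. the carrier lies flat in the mouth of the stage, tail toward the open end, let go, still well short of home (x of carrier in the frame of stage between -0.165 and -0.04 m and y of carrier in the frame of stage between -0.03 and 0.03 m and z of carrier in the frame of stage below 0.012 m and angle between carrier's own z axis and vertical below 0.06 rad and angle between the x axis of carrier and the x axis of stage, either way round below 0.35 rad and contact force between the fingers and carrier below 0.1 N), for 0.2 s.
2. the carrier is fully home against the end stop (x of carrier in the frame of stage between -0.004 and 0.006 m and y of carrier in the frame of stage between -0.006 and 0.006 m and z of carrier in the frame of stage below 0.012 m and angle between carrier's own z axis and vertical below 0.05 rad and x of index_tip in the frame of stage below -0.02 m), for 0.2 s.
At the end, for the whole second after the job is handed in: The carrier lies flat, fully home (within 4 mm of the end stop) under the bridge, the pointer is sideways within 2.5 mm of the index blade, and knob and carrier are at rest (all of step 2 and y of pointer_tip in the frame of index_tip between -0.0025 and 0.0025 m and velocity of joint knob between -0.05 and 0.05 rad/s and linear speed of carrier below 0.01 m/s); the robot touches nothing.
It fails at once if the small bottle is pushed away (more than 25 mm) (distance of small_bottle from where it was at the start of the episode above 0.025 m).
It fails at once if the timer is pushed away (more than 25 mm) (distance of bench_timer from where it was at the start of the episode above 0.025 m).
It fails at once if the tape roll is pushed away (more than 25 mm) (distance of tape_roll from where it was at the start of the episode above 0.025 m).
It fails at once if the pointer is pushed by hand instead of by the knob (contact force between the fingers and pointer above 2 N).
It also fails if it takes over 67 s, if anything falls off the work surface, if the arm or the gripper's body presses on something with over 40 N, if the wrist force passes 120 N, or if a joint passes its speed limit or range.

## Working session

There is one attempt and no reset: what is moved stays moved. The work goes in short steps, Python scripts to look and compute and a tool call to move; the robot and the scene stay as the last step left them, time stands still between calls to the robot, and variables do not carry over. Pictures are saved under pics/ and viewed, at most 10 in all, crops included, and the job is handed in when it is done.

Besides the shell and the picture viewer there is one more tool, called as name(argument=value, ...), one argument or row to a line, values as JSON. apply_moves: Moves the arm, as the interface text tells. Its arguments: {"type":"object","properties":{"series":{"type":"array","items":{"type":"array"}},"newtons":{"type":"number"}},"required":["series"]}

```bash
mkdir -p pics
cat > h.py <<'E'
import numpy as np, cv2
from scipy.spatial.transform import Rotation as R
from cell import sensors, eyes, workorder
def rot(q): return R.from_quat([q[1],q[2],q[3],q[0]])
def ray(cam,xy,m=None):
    m=m or eyes.camera_model(cam); K=np.array(m["intrinsics"]); u=xy[0]*512; v=xy[1]*384
    a=np.array([(u-K[0,2])/K[0,0],(v-K[1,2])/K[1,1]])
    if cam=="wrist":
        t=np.hypot(*a); d=np.array([*(a/max(t,1e-9)*np.sin(t)),np.cos(t)])
    else: d=np.array([a[0],a[1],1.])
    d=d*[1,-1,-1]
    return np.array(m["position"]),rot(m["orientation"]).apply(d)
def atz(cam,xy,z,m=None):
    p,d=ray(cam,xy,m); return p+d*(z-p[2])/d[2]
def snap(cam,fn):
    m=eyes.camera_model(cam); im,dp=eyes.camera(cam); cv2.imwrite("pics/"+fn,im[:,:,::-1]); return im,dp,m
def st():
    o=sensors.get_obs(); print(round(o["time_s"],2),np.round(o["position"],1),np.round(o["tcp_rot"],4),np.round(o["force"],1),o["grip_width"],o["finger_force"]); return o
E
python3 - <<'E'
from h import *
st()
Z={"mouth":8,"bridge_top":82,"rib_top":46,"tail_tab":46,"index_tip":46,"pointer_tip":58,"knob_grip":104,"carrier":0,"stage":0,"small_bottle":0,"bench_timer":0,"tape_roll":0}
for c in ("top","side"):
    im,dp,m=snap(c,c+"0.png"); print(c,np.round(m["position"]),m["intrinsics"])
    for n,z in Z.items():
        for r in eyes.mark_of(c,n)[:2]: print(n,round(r["score"],2),np.round(r["xy"],3),np.round(atz(c,r["xy"],z,m),1))
E
```

```text
0.0 [196.5 697.  230.1] [-1.000e-04  1.369e-01  9.906e-01 -1.100e-03] [-0.3 -0.3  0.4] 85.40932892580892 0.0
top [ 393.  255. 1179.] [[488.22903365   0.         258.74650735]
 [  0.         488.22903365 192.52710054]
 [  0.           0.           1.        ]]
mouth 0.67 [0.512 0.491] [485.  237.2   8. ]
bridge_top 0.88 [0.484 0.356] [596.6 273.3  82. ]
rib_top 0.74 [0.733 0.496] [481.8 -25.4  46. ]
tail_tab 0.86 [0.732 0.56 ] [424.7 -24.8  46. ]
index_tip 0.45 [0.741 0.546] [437.2 -35.4  46. ]
pointer_tip 0.46 [0.516 0.392] [569.6 234.7  58. ]
knob_grip 0.74 [0.381 0.388] [563.8 389.1 104. ]
carrier 0.98 [0.722 0.493] [488.7 -24.2   0. ]
stage 0.79 [0.49  0.369] [600.1 266.2   0. ]
small_bottle 0.91 [0.333 0.566] [412.9 457.    0. ]
bench_timer 0.95 [0.388 0.663] [324.4 387.6   0. ]
tape_roll 0.77 [0.262 0.528] [446.6 545.4   0. ]
side [ 300. -552.  407.] [[391.54919172   0.         249.81082968]
 [  0.         391.54919172 195.60260693]
 [  0.           0.           1.        ]]
bridge_top 0.66 [0.574 0.504] [587.2 261.7  82. ]
rib_top 0.79 [0.567 0.727] [484.6 -25.5  46. ]
tail_tab 0.67 [0.496 0.752] [420.1 -38.3  46. ]
index_tip 0.52 [0.529 0.437] [622.3 588.8  46. ]
index_tip 0.44 [0.514 0.735] [438.7 -23.8  46. ]
pointer_tip 0.68 [0.527 0.438] [607.6 546.5  58. ]
pointer_tip 0.46 [0.565 0.54 ] [568.9 238.9  58. ]
knob_grip 0.66 [0.519 0.738] [ 419.  -112.5  104. ]
knob_grip 0.58 [0.533 0.441] [572.2 390.3 104. ]
carrier 0.93 [0.557 0.785] [478.3 -21.8   0. ]
carrier 0.64 [0.524 0.736] [465.   39.1   0. ]
stage 0.96 [0.577 0.584] [595.5 266.8   0. ]
small_bottle 0.67 [0.401 0.53 ] [398.1 453.4   0. ]
bench_timer 0.82 [0.355 0.57 ] [328.3 364.4   0. ]
tape_roll 0.61 [0.422 0.494] [442.8 557.5   0. ]
```

```bash
python3 -c "
import cv2
a=cv2.imread('pics/top0.png')[90:280,90:450]; cv2.imwrite('pics/top0c.png',cv2.resize(a,None,fx=2.2,fy=2.2,interpolation=cv2.INTER_CUBIC))"
```

```text
(no output)
```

View pics/top0c.png

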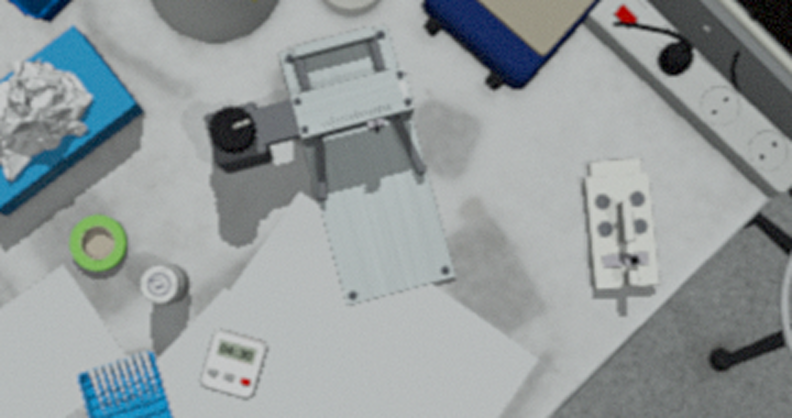

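```bash
cat >> h.py <<'E'
def cloud(cam,dp,m):
    K=np.array(m["intrinsics"]); v,u=np.mgrid[:384,:512]
    P=np.stack([(u+.5-K[0,2])/K[0,0]*dp,-(v+.5-K[1,2])/K[1,1]*dp,-dp],-1)
    W=rot(m["orientation"]).apply(P.reshape(-1,3))+m["position"]; W[dp.ravel()<=0]=np.nan
    return W
E
python3 - <<'E'
from h import *
im,dp,m=snap("top","t1.png"); W=cloud("top",dp,m)
def box(c,r,lo,hi):
    s=(np.hypot(W[:,0]-c[0],W[:,1]-c[1])<r)&(W[:,2]>lo)&(W[:,2]<hi); P=W[s]
    print(c,len(P),"zmed",np.round(np.median(P[:,2]),1),"mean",np.round(P[:,:2].mean(0),1),[np.round(x,1) for x in cv2.minAreaRect(P[:,:2].astype(np.float32))]); return P
box((485,-25),100,8,24)   # carrier slab
box((485,-25),100,32,60)   # rib etc
box((600,267),70,74,90)
box((565,389),60,105,130)
P=box((500,240),110,4,12)
# base plate wall-less area
E
```

```text
(485, -25) 1512 zmed 16.0 mean [482.3 -24.8] [array([480.7, -11.9]), array([140.3, 125. ]), np.float64(4.5)]
(485, -25) 148 zmed 45.0 mean [464.5 -27.4] [array([459.1, -29. ]), array([89.7, 11.6]), np.float64(5.4)]
(600, 267) 1215 zmed 82.0 mean [595.  269.6] [array([592.1, 269.8]), array([ 57.7, 129.1]), np.float64(15.2)]
(565, 389) 342 zmed 117.1 mean [562.4 387.1] [array([562.9, 387.7]), array([44.2, 45.9]), np.float64(2.5)]
(500, 240) 3482 zmed 8.0 mean [488.3 237.9] [array([489.4, 238. ]), array([191.8, 213.3]), np.float64(15.7)]
```

Add to h.py:
```python
def plan(x,y,z,yaw):
    "stage/carrier-style yaw: tool y at yaw+90deg, tool down; prints turn(rotvec tool, fractions) and subsequent shift after turn"
    o=st(); T=R.from_matrix(np.array([[-np.cos(yaw),-np.sin(yaw),0],[-np.sin(yaw),np.cos(yaw),0],[0,0,-1.]]).T)
    C=rot(o["tcp_rot"]); print("turn",np.round((C.inv()*T).as_rotvec()/(np.pi/2),4),"shift after turn",np.round(T.inv().apply(np.array([x,y,z])-o["position"])/300,4))
```

```text
(no output)
```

apply_moves(
  series=[
    [[0,0,-0.076],[-0.1,0,0],1],
    [[0,0,-0.076],[-0.1,0,0],1],
    [[0,0,-0.076],[-0.1,0,0],1],
    [[0,0,0],[-0.1,-0.1,0],1],
    [[0,0,0],[-0.05,-0.12,0],1],
    [[0,0,0],[-0.02,-0.12,0],1],
  ],
)

```text
time_s: 1.85
position: [348.7, 585.4, 231.1]
tcp_rot: [0.001, -0.04, 0.999, 0.0]
force: [1.3, 0.1, 0.1]
grip_width: 84.9
finger_force: 0.0
```

```bash
python3 -c "
from h import *
plan(482,-26,150,.086)"
```

```text
1.85 [348.7 585.4 231.1] [ 1.400e-03 -3.960e-02  9.992e-01  1.000e-04] [1.3 0.1 0.1] 84.92635773424006 0.0
turn [ 0.0001  0.0018 -0.0043] shift after turn [-0.2676 -2.0685  0.2702]
```

apply_moves(
  series=[
    [[0,0,-0.004],[-0.015,-0.115,0],1],
    [[0,0,0],[-0.015,-0.115,0],1],
    [[0,0,0],[-0.015,-0.115,0],1],
    [[0,0,0],[-0.015,-0.115,0],1],
    [[0,0,0],[-0.015,-0.115,0],1],
    [[0,0,0],[-0.015,-0.115,0],1],
    [[0,0,0],[-0.015,-0.115,0],1],
    [[0,0,0],[-0.015,-0.115,0],1],
    [[0,0,0],[-0.015,-0.115,0],1],
    [[0,0,0],[-0.015,-0.115,0],1],
  ],
)

```text
time_s: 2.68
position: [419.8, 245.9, 231.6]
tcp_rot: [0.0, -0.045, 0.999, 0.0]
force: [-0.4, -0.2, 0.0]
grip_width: 85.5
finger_force: 0.0
```

apply_moves(
  series=[
    [[0,0,0],[-0.015,-0.115,0.03],1],
    [[0,0,0],[-0.015,-0.115,0.03],1],
    [[0,0,0],[-0.015,-0.115,0.03],1],
    [[0,0,0],[-0.015,-0.115,0.03],1],
    [[0,0,0],[-0.015,-0.115,0.03],1],
    [[0,0,0],[-0.015,-0.115,0.03],1],
    [[0,0,0],[-0.015,-0.115,0.03],1],
    [[0,0,0],[-0.01,-0.11,0.03],0.2],
    [[0,0,0],[0,0,0.02],0],
    [[0,0,0],[0,0,0],0],
  ],
)

```text
time_s: 3.52
position: [478.0, -25.4, 152.5]
tcp_rot: [-0.001, -0.042, 0.999, -0.0]
force: [-0.4, 0.3, -0.1]
grip_width: 51.7
finger_force: 0.0
```

```bash
python3 -c "
from h import *
plan(482,-26,150,.086)
im,dp,m=snap('wrist','w1.png')
for n,z in dict(rib_top=46,tail_tab=46,index_tip=46,carrier=0).items():
    for r in eyes.mark_of('wrist',n)[:2]: print(n,round(r['score'],2),np.round(r['xy'],3),np.round(atz('wrist',r['xy'],z,m),1))
"
```

```text
3.52 [478.  -25.4 152.5] [-8.000e-04 -4.210e-02  9.991e-01 -4.000e-04] [-0.4  0.3 -0.1] 51.65512862198689 0.0
turn [-0.0004 -0.001  -0.0012] shift after turn [-0.013  -0.003   0.0083]
rib_top 0.87 [0.494 0.494] [480.9 -26.3  46. ]
tail_tab 0.95 [0.494 0.322] [423.1 -31.   46. ]
index_tip 0.74 [0.483 0.376] [441.  -34.4  46. ]
index_tip 0.64 [0.492 0.312] [419.6 -32.1  46. ]
carrier 0.94 [0.497 0.461] [482.1 -25.2   0. ]
carrier 0.38 [0.489 0.314] [424.5 -34.    0. ]
```

View pics/w1.png

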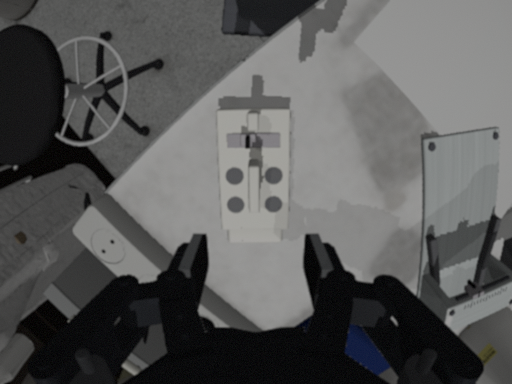

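apply_moves(
  series=[
    [[0,0,0],[-0.011,-0.002,0.1],0],
    [[0,0,0],[0,0,0.1],0],
    [[0,0,0],[0,0,0.1],0],
    [[0,0,0],[0,0,0.08],0],
    [[0,0,0],[0,0,0.058],0],
    [[0,0,0],[0,0,0],0],
    [[0,0,0],[0,0,0],-1],
    [[0,0,0],[0,0,0],-1],
    [[0,0,0],[0,0,0],-1],
    [[0,0,0],[0,0,0],-1],
  ],
  newtons=60,
)

```text
time_s: 4.6
position: [482.8, -23.1, 23.4]
tcp_rot: [0.001, -0.045, 0.999, -0.0]
force: [-0.3, 0.8, 4.5]
grip_width: 8.7
finger_force: 59.7
```

apply_moves(
  series=[
    [[0,0,0],[0,0,0],-1],
    [[0,0,0],[0,0,0],-1],
    [[0,0,0],[0,0,-0.03],-1],
    [[0,0,0],[0,0,-0.06],-1],
    [[0,0,0],[0,0,-0.06],-1],
    [[0,0,0],[0,0,-0.06],-1],
    [[0,0,0],[0,0,0],-1],
  ],
)

```text
time_s: 5.18
position: [483.3, -23.2, 87.9]
tcp_rot: [0.003, -0.045, 0.999, -0.0]
force: [0.9, -0.1, -3.1]
grip_width: 9.0
finger_force: 58.8
```

```bash
python3 -c "
from h import *
plan(479.5,236.4,82,.268)
im,dp,m=snap('wrist','w2.png')
for n,z in dict(mouth=8,bridge_top=82,pointer_tip=58,knob_grip=104,stage=0).items():
    for r in eyes.mark_of('wrist',n)[:1]: print(n,round(r['score'],2),np.round(r['xy'],3),np.round(atz('wrist',r['xy'],z,m),1))
"
```

```text
5.18 [483.3 -23.2  87.9] [ 0.0028 -0.0447  0.999  -0.    ] [ 0.9 -0.1 -3.1] 9.017504464109384 58.79655182361603
turn [-0.0005  0.0035 -0.1137] shift after turn [-0.217   0.8379  0.0197]
mouth 0.84 [0.973 0.557] [482.1 238.8   8. ]
pointer_tip 0.66 [0.969 0.807] [573.4 243.3  58. ]
stage 0.92 [0.926 0.767] [595.5 264.6   0. ]
```

apply_moves(
  series=[
    [[0,0,-0.04],[0,0,0],-1],
    [[0,0,-0.04],[-0.03,0.05,0],-1],
    [[0,0,-0.0337],[-0.03,0.1,0],-1],
    [[0,0,0],[-0.03,0.11,0],-1],
    [[0,0,0],[-0.03,0.11,0],-1],
    [[0,0,0],[-0.03,0.11,0],-1],
    [[0,0,0],[-0.03,0.11,0],-1],
    [[0,0,0],[-0.02,0.11,0],-1],
    [[0,0,0],[-0.017,0.1,0],-1],
    [[0,0,0],[0,0.038,0],-1],
  ],
)

```text
time_s: 6.32
position: [480.8, 243.4, 84.2]
tcp_rot: [0.001, -0.138, 0.99, 0.002]
force: [0.7, 0.8, -3.3]
grip_width: 8.6
finger_force: 59.0
```

apply_moves(
  series=[
    [[0,0,0],[0,0,0],-1],
    [[0,0,0],[0,0,0],-1],
  ],
)

```text
time_s: 6.48
position: [480.5, 236.3, 84.1]
tcp_rot: [-0.001, -0.135, 0.991, -0.0]
force: [0.3, -0.0, -4.8]
grip_width: 8.6
finger_force: 59.0
```

Run:
```python
from h import *
plan(479.5,236.4,31,.268)
for c in ("top","side","wrist"):
    im,dp,m=snap(c,c+"3.png")
    if c=="side": W=None
    for n,z in dict(mouth=8,bridge_top=82,pointer_tip=58,stage=0,rib_top=109,knob_grip=104).items():
        for r in eyes.mark_of(c,n)[:1]: print(c,n,round(r['score'],2),np.round(r['xy'],3),np.round(atz(c,r['xy'],z,m),1))
```

```text
6.48 [480.5 236.3  84.1] [-9.000e-04 -1.351e-01  9.908e-01 -4.000e-04] [ 0.3 -0.  -4.8] 8.64716288249514 58.97815704345703
turn [-0.0003 -0.0011  0.002 ] shift after turn [0.0031 0.0012 0.1771]
top bridge_top 0.83 [0.491 0.359] [594.6 265.1  82. ]
top pointer_tip 0.6 [0.51  0.393] [569.1 241.8  58. ]
top stage 0.66 [0.489 0.369] [600.4 267.6   0. ]
top knob_grip 0.65 [0.378 0.384] [566.7 392.6 104. ]
side mouth 0.9 [0.488 0.605] [475.1 234.    8. ]
side bridge_top 0.96 [0.583 0.509] [593.2 248.   82. ]
side pointer_tip 0.53 [0.569 0.539] [574.  240.8  58. ]
side stage 0.66 [0.578 0.58 ] [599.2 273.6  -0. ]
side rib_top 0.9 [0.501 0.502] [486.4 218.  109. ]
side knob_grip 0.59 [0.53  0.438] [570.3 400.7 104. ]
wrist mouth 0.53 [0.497 0.8  ] [589.1 265.7   8. ]
wrist stage 0.66 [0.499 0.812] [601.3 269.7   0. ]
wrist rib_top 0.66 [0.501 0.698] [480.1 237.  109. ]
```

View pics/wrist3.png

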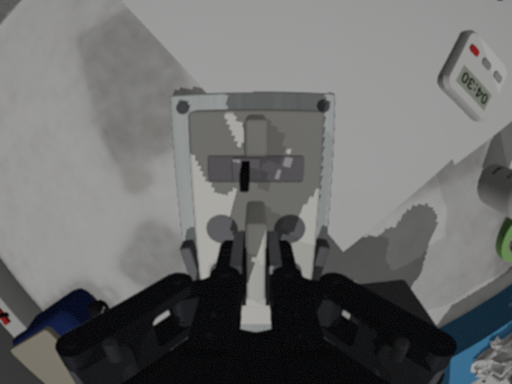

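apply_moves(
  series=[
    [[0,0,0],[0,0,0.07],-1],
    [[0,0,0],[0,0,0.06],-1],
    [[0,0,0],[0,0,0.03],-1],
    [[0,0,0],[0,0,0.014],-1],
    [[0,0,0],[0,0,0],-1],
    [[0,0,0],[0,0,0],-1],
  ],
)

```text
time_s: 8.03
position: [481.8, 235.9, 32.9]
tcp_rot: [0.0, -0.134, 0.991, 0.0]
force: [0.2, 0.1, -2.4]
grip_width: 8.9
finger_force: 59.0
```

apply_moves(
  series=[
    [[0,0,0],[0,0,0],-0.3],
    [[0,0,0],[0,0,0],-0.3],
    [[0,0,0],[0,0,0],-0.3],
    [[0,0,0],[0,0,0],-0.3],
    [[0,0,0],[0,0,-0.06],-0.3],
    [[0,0,0],[0,0,-0.1],-0.3],
    [[0,0,0],[0,0,-0.1],-0.3],
    [[0,0,0],[0,0,0],-0.3],
  ],
)

```text
time_s: 8.7
position: [484.7, 237.3, 115.5]
tcp_rot: [0.004, -0.134, 0.991, 0.002]
force: [1.0, -0.4, 0.4]
grip_width: 29.8
finger_force: 0.0
```

Run:
```python
from h import *
st()
im,dp,m=snap("wrist","wrist4.png")
for n,z in dict(mouth=8,pointer_tip=58,stage=0,rib_top=54,tail_tab=54,index_tip=54,carrier=8).items():
    for r in eyes.mark_of("wrist",n)[:1]: print(n,round(r['score'],2),np.round(r['xy'],3),np.round(atz("wrist",r['xy'],z,m),1))
```

```text
8.7 [484.7 237.3 115.5] [ 0.0044 -0.1335  0.991   0.0018] [ 1.  -0.4  0.4] 29.812685818731786 0.0
pointer_tip 0.67 [0.454 0.776] [571.8 242.1  58. ]
stage 0.68 [0.501 0.749] [598.3 270.9   0. ]
rib_top 0.63 [0.496 0.512] [479. 236.  54.]
tail_tab 0.71 [0.497 0.303] [422.8 221.   54. ]
index_tip 0.88 [0.478 0.373] [442.8 219.5  54. ]
carrier 0.89 [0.501 0.471] [480.5 238.8   8. ]
```

View pics/wrist4.png

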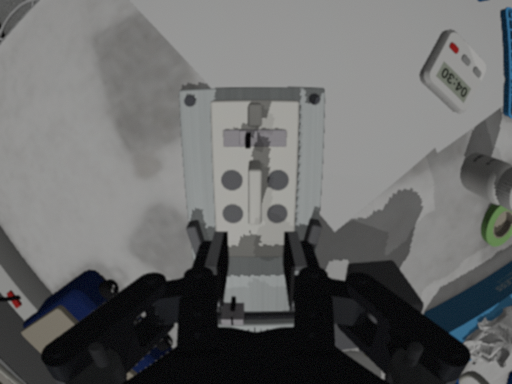

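Run:
```python
from h import *
plan(420.5,220.1,31.5,.267)
im,dp,m=snap("side","s5.png")
for c in ("side","top"):
  if c=="top": im,dp,m=snap("top","t5.png"); W=cloud("top",dp,m)
  for n,z in dict(rib_top=54,tail_tab=54,index_tip=54,carrier=8).items():
    for r in eyes.mark_of(c,n)[:1]: print(c,n,round(r['score'],2),np.round(atz(c,r['xy'],z,m),1))
# guide walls in stage frame (origin 599.5,269 yaw .268): points with z 18..28, x 25..68 and x -80..-30
yaw=.267; D=W[:,:2]-[599.5,269]; X=D@[np.cos(yaw),np.sin(yaw)]; Y=D@[-np.sin(yaw),np.cos(yaw)]; Z=W[:,2]
for lo,hi in ((25,35),(35,45),(45,55),(55,65)):
    s=(X>lo)&(X<hi)&(Z>16)&(Z<30)&(abs(Y)<60); l=Y[s&(Y>0)]; r=Y[s&(Y<0)]
    print(lo,len(l),len(r),np.round([np.percentile(l,5),np.percentile(l,95),np.percentile(r,5),np.percentile(r,95)],1) if len(l) and len(r) else '')
s=(Z>26)&(Z<34)&(X>50)&(X<110)&(abs(Y)<40); print("stop x",np.round(np.percentile(X[s],[3,50,97]),1))
s=(Z>5)&(Z<11)&(X>-215)&(X<-140)&(abs(Y)<75); print("plate x min",np.round(np.percentile(X[s],1),1)," y",np.round(np.percentile(Y[s],[1,99]),1))
s=(Z>113)&(Z<121)&(abs(Y-125)<30)&(abs(X)<35); print("knob",np.round([X[s].min(),X[s].max(),Y[s].min(),Y[s].max()],1))
```

```text
9.1 [480.7 235.3 109.6] [-1.100e-03 -1.338e-01  9.910e-01 -5.000e-04] [-0.  -0.3  0.1] 29.81712467967982 0.0
turn [-0.0004 -0.0014  0.0008] shift after turn [0.207  0.0041 0.2604]
side rib_top 0.92 [488.  240.3  54. ]
side tail_tab 0.81 [426.9 218.9  54. ]
side index_tip 0.56 [444.4 228.4  54. ]
side carrier 0.65 [478.9 237.7   8. ]
top tail_tab 0.61 [417.8 220.8  54. ]
25 5 4 [ 37.2  46.1 -44.7 -38. ]
35 17 18 [ 37.7  46.1 -46.6 -37.3]
45 18 17 [ 37.7  46.  -45.9 -37.7]
55 19 17 [ 37.7  46.5 -46.2 -37.6]
stop x [ 70.4  76.8 104.3]
plate x min -204.9  y [ 7.6 65. ]
knob [-26.1  18.4 101.7 146.6]
```

apply_moves(
  series=[
    [[0,0,0],[0.08,0.004,0],-0.3],
    [[0,0,0],[0.08,0,0],-0.3],
    [[0,0,0],[0.047,0,0.02],-0.3],
    [[0,0,0],[0,0,0.08],-0.3],
    [[0,0,0],[0,0,0.08],-0.3],
    [[0,0,0],[0,0,0.06],-0.3],
    [[0,0,0],[0,0,0.02],-0.3],
    [[0,0,0],[0,0,0],-0.3],
    [[0,0,0],[0,0,0],-0.3],
  ],
)

```text
time_s: 10.35
position: [421.5, 220.4, 32.9]
tcp_rot: [-0.0, -0.134, 0.991, -0.0]
force: [-0.4, 0.4, 0.0]
grip_width: 29.7
finger_force: 0.0
```

apply_moves(
  series=[
    [[0,0,0],[0,0,0],-1],
    [[0,0,0],[0,0,0],-1],
    [[0,0,0],[0,0,0],-1],
    [[0,0,0],[0,0,0],-1],
    [[0,0,0],[0,0,0],-1],
  ],
  newtons=35,
)

```text
time_s: 10.77
position: [422.0, 220.6, 33.8]
tcp_rot: [0.001, -0.133, 0.991, 0.0]
force: [-0.5, -0.3, 6.3]
grip_width: 9.2
finger_force: 35.1
```

Run:
```python
from h import *
plan(599.5-62*np.cos(.267),269-62*np.sin(.267),31.5,.267)
```

```text
10.77 [422.  220.6  33.8] [ 1.000e-03 -1.334e-01  9.911e-01  4.000e-04] [-0.5 -0.3  6.3] 9.190606248061766 35.13784110546112
turn [0.0003 0.0013 0.0004] shift after turn [-0.4066 -0.0006  0.0076]
```

apply_moves(
  series=[
    [[0,0,0],[-0.03,0,0],-1],
    [[0,0,0],[-0.04,0,0],-1],
    [[0,0,0],[-0.04,0,0],-1],
    [[0,0,0],[-0.04,0,0],-1],
    [[0,0,0],[-0.04,0,0],-1],
    [[0,0,0],[-0.04,0,0],-1],
    [[0,0,0],[-0.03,0,0],-1],
    [[0,0,0],[0,0,0],-1],
    [[0,0,0],[0,0,0],-1],
  ],
)

```text
time_s: 11.52
position: [496.3, 241.0, 33.6]
tcp_rot: [-0.0, -0.134, 0.991, 0.0]
force: [-0.8, -0.5, 6.1]
grip_width: 9.2
finger_force: 35.4
```

Run:
```python
from h import *
plan(599.5-62*np.cos(.267),269-62*np.sin(.267),31.5,.267)
```

```text
11.52 [496.3 241.   33.6] [-1.000e-04 -1.337e-01  9.910e-01  0.000e+00] [-0.8 -0.5  6.1] 9.161143782572289 35.387097001075745
turn [ 0.     -0.0001  0.0008] shift after turn [-0.1498 -0.0006  0.007 ]
```

apply_moves(
  series=[
    [[0,0,0],[-0.025,0,0],-1],
    [[0,0,0],[-0.025,0,0],-1],
    [[0,0,0],[-0.025,0,0],-1],
    [[0,0,0],[-0.025,0,0],-1],
    [[0,0,0],[-0.02,0,0],-1],
    [[0,0,0],[-0.01,0,0],-1],
    [[0,0,0],[0,0,0],-1],
    [[0,0,0],[0,0,0],-1],
  ],
)

```text
time_s: 12.18
position: [530.7, 250.4, 33.6]
tcp_rot: [-0.003, -0.134, 0.991, -0.001]
force: [-6.1, -2.0, 11.9]
grip_width: 9.2
finger_force: 36.0
```

apply_moves(
  series=[
    [[0,0,0],[-0.01,0,0],-1],
    [[0,0,0],[-0.01,0,0],-1],
    [[0,0,0],[-0.006,0,0],-1],
    [[0,0,0],[-0.004,0,0],-1],
    [[0,0,0],[0,0,0],-1],
  ],
)

```text
time_s: 12.6
position: [538.0, 252.4, 33.6]
tcp_rot: [-0.005, -0.134, 0.991, -0.001]
force: [-8.6, -2.1, 13.7]
grip_width: 8.9
finger_force: 36.4
```

Run:
```python
from h import *
plan(599.5-62*np.cos(.267),269-62*np.sin(.267),31.5,.267)
```

```text
12.6 [538.  252.4  33.6] [-0.0045 -0.134   0.991  -0.0011] [-8.6 -2.1 13.7] 8.912095333226127 36.37144982814789
turn [-0.0006 -0.0059  0.0012] shift after turn [-0.0057 -0.0007  0.0071]
```

apply_moves(
  series=[
    [[0,0,0],[-0.01,0,0],-1],
    [[0,0,0],[-0.01,0,0],-1],
    [[0,0,0],[-0.005,0,0],-1],
    [[0,0,0],[0,0,0],-1],
  ],
)

```text
time_s: 12.93
position: [541.7, 253.4, 33.6]
tcp_rot: [-0.008, -0.134, 0.991, -0.002]
force: [-14.2, -4.2, 20.7]
grip_width: 9.2
finger_force: 37.2
```

Run:
```python
from h import *
plan(599.5-62*np.cos(.267),269-62*np.sin(.267),31.5,.267)
im,dp,m=snap("top","t6.png"); W=cloud("top",dp,m)
yaw=.267; D=W[:,:2]-[599.5,269]; X=D@[np.cos(yaw),np.sin(yaw)]; Y=D@[-np.sin(yaw),np.cos(yaw)]; Z=W[:,2]
for a in (-20,-8,4,16):
    s=(abs(Y-a-2)<6)&(X>20)&(X<78)&(Z>19)&(Z<40); print(a,np.round(np.c_[X,Z][s][np.argsort(X[s])][:,0],0))
```

```text
12.93 [541.7 253.4  33.6] [-0.0081 -0.1342  0.9909 -0.0019] [-14.2  -4.2  20.7] 9.21310675342208 37.169705629348755
turn [-0.0011 -0.0105  0.0015] shift after turn [ 0.0072 -0.0006  0.0069]
-20 [57. 58. 59. 59. 60. 60. 61. 61. 61. 62. 62. 63. 64. 64. 64. 65. 66. 66.
 66. 67. 67. 67. 68. 68. 70. 71. 71. 71. 71. 71. 72. 72. 72. 72. 72. 74.
 74. 75. 75. 76. 77. 77. 77. 77. 77.]
-8 [54. 55. 55. 56. 56. 56. 58. 58. 58. 59. 59. 59. 60. 61. 61. 62. 63. 63.
 63. 64. 64. 65. 65. 66. 66. 67. 67. 67. 68. 69. 69. 69. 70. 71. 71. 71.
 72. 72. 72. 72. 73. 73. 73. 74. 74. 75. 75. 76. 76. 77. 77. 78. 78.]
4 [53. 54. 54. 55. 55. 56. 56. 57. 58. 58. 59. 59. 59. 60. 60. 61. 62. 62.
 63. 64. 64. 65. 65. 65. 66. 67. 67. 67. 67. 68. 69. 69. 70. 70. 71. 71.
 71. 71. 72. 72. 72. 73. 73. 74. 74. 75. 76. 76. 76. 77. 78.]
16 [50. 50. 52. 52. 52. 53. 54. 54. 55. 55. 55. 57. 57. 58. 58. 58. 59. 59.
 60. 60. 60. 61. 62. 62. 63. 63. 64. 65. 65. 65. 65. 67. 67. 68. 68. 68.
 69. 69. 69. 69. 70. 71. 71. 71. 71. 72. 72. 73. 73. 74. 74. 75. 75. 75.
 76. 76. 77. 78.]
```

apply_moves(
  series=[
    [[0,0,0],[0,0,0],-0.3],
    [[0,0,0],[0,0,0],-0.3],
    [[0,0,0],[0,0,0],-0.3],
    [[0,0,0],[0,0,0],-0.3],
    [[0,0,0],[0.02,0,-0.08],-0.3],
    [[0,0,0],[0.06,0,-0.1],-0.3],
    [[0,0,0],[0.06,0,-0.1],-0.3],
    [[0,0,0],[0,0,0],-0.3],
    [[0,0,0],[0,0,0],-0.3],
  ],
)

```text
time_s: 13.73
position: [510.2, 245.1, 118.3]
tcp_rot: [0.002, -0.134, 0.991, 0.001]
force: [0.5, 0.1, 0.6]
grip_width: 29.9
finger_force: 0.0
```

Run:
```python
from h import *
st()
S=np.array([599.5,269]); c,s=np.cos(.267),np.sin(.267)
def loc(p): d=p[:2]-S; return np.round([d@[c,s],d@[-s,c]],1)
im,dp,m=snap("wrist","w7.png")
for n,z in dict(pointer_tip=58,tail_tab=54,index_tip=54,rib_top=54).items():
    for r in eyes.mark_of("wrist",n)[:2]: print(n,round(r['score'],2),np.round(r['xy']*np.array([512,384]),1),loc(atz("wrist",r['xy'],z,m)))
a=im[60:340,130:390,::-1]; cv2.imwrite('pics/w7c.png',cv2.resize(a,None,fx=2.1,fy=2.1,interpolation=cv2.INTER_CUBIC))
im,dp,m=snap("top","t7.png")
for n,z in dict(pointer_tip=58,tail_tab=54,index_tip=54).items():
    for r in eyes.mark_of("top",n)[:1]: print("top",n,round(r['score'],2),loc(atz("top",r['xy'],z,m)))
```

```text
13.73 [510.2 245.1 118.3] [ 1.700e-03 -1.338e-01  9.910e-01  7.000e-04] [0.5 0.1 0.6] 29.888154663178558 0.0
pointer_tip 0.6 [230.7 269.9] [-35.3 -18.3]
tail_tab 0.98 [254.8 242.3] [-59.2   1.3]
index_tip 0.77 [248.1 264.2] [-38.5  -4.2]
top tail_tab 0.16 [0.3 1.2]
```

View pics/w7c.png

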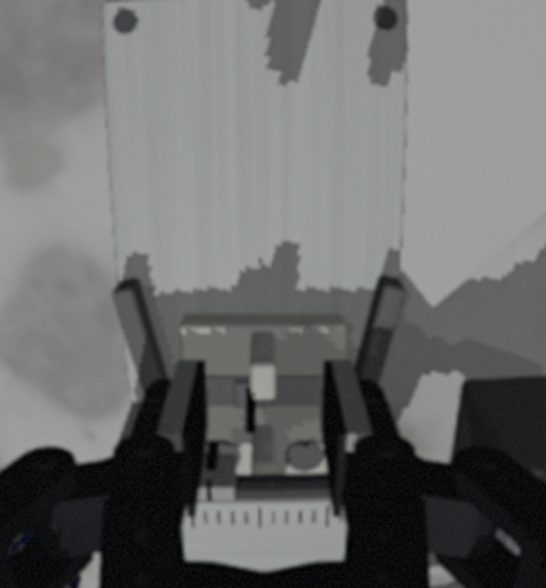

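Run:
```python
from h import *
o=sensors.get_obs(); print(np.round(o["qpos"],2))
plan(563.2,388.2,160,.267)
```

```text
[-0.56  0.55  0.04  2.06 -0.04  0.53  1.35]
14.18 [509.4 244.5 115.9] [-5.000e-04 -1.337e-01  9.910e-01 -3.000e-04] [ 0.1 -0.1  0. ] 29.972942620049047 0.0
turn [-0.0002 -0.0007  0.0007] shift after turn [-0.2992  0.4147 -0.1469]
```

apply_moves(
  series=[
    [[0,0,0],[0,0,-0.07],0.7],
    [[0,0,0],[0,0.04,-0.077],0.7],
    [[0,0,0],[-0.06,0.085,0],0.7],
    [[0,0,0],[-0.08,0.095,0],0.7],
    [[0,0,0],[-0.08,0.095,0],0.7],
    [[0,0,0],[-0.05,0.07,0],0.7],
    [[0,0,0],[-0.029,0.03,0],0.7],
    [[0,0,0],[0,0,0],0.7],
    [[0,0,0],[0,0,0],0.7],
    [[0,0,0],[0,0,0],0.7],
  ],
)

```text
time_s: 15.02
position: [562.5, 386.3, 160.2]
tcp_rot: [-0.001, -0.133, 0.991, -0.001]
force: [-0.0, -0.7, -0.9]
grip_width: 72.8
finger_force: 0.0
```

Run:
```python
from h import *
plan(563.2,388.2,89,.267)
im,dp,m=snap("wrist","w8.png")
for r in eyes.mark_of("wrist","knob_grip")[:2]: print(round(r['score'],2),np.round(r['xy'],3),atz("wrist",r['xy'],104,m))
```

```text
15.02 [562.5 386.3 160.2] [-9.000e-04 -1.330e-01  9.911e-01 -1.100e-03] [-0.  -0.7 -0.9] 72.82772526201957 0.0
turn [-0.0012 -0.0013 -0.0001] shift after turn [-0.0039  0.0054  0.2372]
0.88 [0.506 0.543] [562.19033135 390.08210863 104.        ]
```

View pics/w8.png

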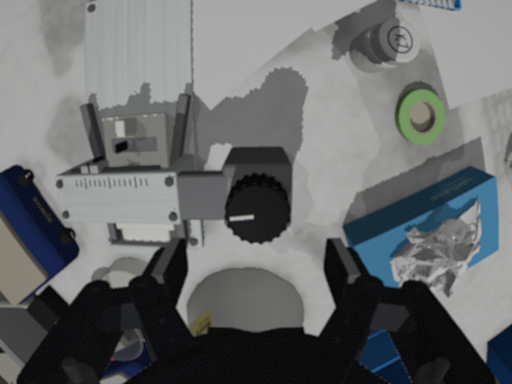

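apply_moves(
  series=[
    [[0,0,0],[-0.004,0.006,0.08],0.7],
    [[0,0,0],[0,0,0.08],0.7],
    [[0,0,0],[0,0,0.057],0.7],
    [[0,0,0],[0,0,0.02],0.7],
    [[0,0,0],[0,0,0],0.7],
    [[0,0,0],[0,0,0],-1],
    [[0,0,0],[0,0,0],-1],
    [[0,0,0],[0,0,0],-1],
    [[0,0,0],[0,0,0],-1],
    [[0,0,0],[0,0,0],-1],
  ],
  newtons=30,
)

```text
time_s: 15.95
position: [565.3, 388.5, 91.7]
tcp_rot: [0.001, -0.133, 0.991, -0.001]
force: [-0.4, -5.2, 6.0]
grip_width: 43.1
finger_force: 31.5
```

apply_moves(
  series=[
    [[0,0,-0.06],[0,0,0],-1],
    [[0,0,-0.075],[0,0,0],-1],
    [[0,0,-0.075],[0,0,0],-1],
    [[0,0,-0.075],[0,0,0],-1],
    [[0,0,-0.075],[0,0,0],-1],
    [[0,0,-0.075],[0,0,0],-1],
    [[0,0,-0.075],[0,0,0],-1],
    [[0,0,-0.075],[0,0,0],-1],
    [[0,0,-0.075],[0,0,0],-1],
    [[0,0,-0.075],[0,0,0],-1],
  ],
)

```text
time_s: 16.78
position: [563.3, 390.3, 91.7]
tcp_rot: [-0.0, -0.655, 0.756, -0.0]
force: [-3.5, -3.5, 7.3]
grip_width: 43.3
finger_force: 31.6
```

apply_moves(
  series=[
    [[0,0,0],[0,0,0],-1],
    [[0,0,0],[0,0,0],-1],
    [[0,0,0],[0,0,0],-1],
  ],
)

```text
time_s: 17.03
position: [563.3, 390.3, 91.7]
tcp_rot: [-0.0, -0.653, 0.758, -0.0]
force: [-3.1, -2.8, 7.6]
grip_width: 42.9
finger_force: 31.6
```

Run:
```python
from h import *
o=st(); print(np.round(o["qpos"],2))
S=np.array([599.5,269]); c,s=np.cos(.267),np.sin(.267)
def loc(p): d=p[:2]-S; return np.round([d@[c,s],d@[-s,c]],1)
for cam in ("side","top","wrist"):
    im,dp,m=snap(cam,cam+"9.png")
    for n,z in dict(pointer_tip=58,index_tip=54,tail_tab=54).items():
        for r in eyes.mark_of(cam,n)[:2]: print(cam,n,round(r['score'],2),np.round(r['xy']*np.array([512,384]),1),loc(atz(cam,r['xy'],z,m)))
```

```text
17.03 [563.3 390.3  91.7] [-2.000e-04 -6.528e-01  7.576e-01 -2.000e-04] [-3.1 -2.8  7.6] 42.92818438607562 31.64583921432495
[-0.5   0.72 -0.27  1.78  0.28  0.68  2.08]
side pointer_tip 0.42 [285.5 204.4] [-34.8  -0.8]
side pointer_tip 0.29 [281.  203.6] [-41.3   8.5]
side index_tip 0.44 [281.6 204.7] [-38.4  10.2]
side tail_tab 0.7 [299.6 203.2] [ 4.2 -2.7]
side tail_tab 0.59 [276.3 211.1] [-69.5 -16.3]
wrist index_tip 0.56 [225.8   5.1] [-41.6  -3.9]
```

apply_moves(
  series=[
    [[0,0,0],[0,0,0],0.5],
    [[0,0,0],[0,0,0],0.5],
    [[0,0,0],[0,0,0],0.5],
    [[0,0,0],[0,0,-0.06],0.5],
    [[0,0,0],[0,0,-0.1],0.5],
    [[0,0,0],[0,0,-0.1],0.5],
    [[0,0,0.075],[0,0,0],0.5],
    [[0,0,0.075],[0,0,0],0.5],
    [[0,0,0.075],[0,0,0],0.5],
    [[0,0,0.075],[0,0,0],0.5],
  ],
)

```text
time_s: 18.47
position: [563.9, 390.9, 168.1]
tcp_rot: [0.001, -0.455, 0.89, 0.0]
force: [-0.1, 0.1, 0.1]
grip_width: 64.3
finger_force: 0.0
```

apply_moves(
  series=[
    [[0,0,0.075],[0,0,0],0.5],
    [[0,0,0.075],[0,0,0],0.5],
    [[0,0,0.075],[0,0,0],0.5],
    [[0,0,0.075],[0,0,0],0.5],
    [[0,0,0.075],[0,0,0],0.5],
    [[0,0,0.06],[0,0,0],0.5],
    [[0,0,0],[0,0,0],0.5],
  ],
)

```text
time_s: 19.05
position: [563.6, 391.2, 167.7]
tcp_rot: [0.0, -0.133, 0.991, 0.0]
force: [0.1, -0.1, 0.3]
grip_width: 63.9
finger_force: 0.0
```

Run:
```python
from h import *
plan(571.1,259.2,170,.267)
```

```text
19.05 [563.6 391.2 167.7] [ 3.000e-04 -1.333e-01  9.911e-01  1.000e-04] [ 0.1 -0.1  0.3] 63.87747038108313 0.0
turn [0.     0.0004 0.0002] shift after turn [ 0.0919 -0.4311 -0.0077]
```

apply_moves(
  series=[
    [[0,0,0],[0.02,-0.08,0],0.5],
    [[0,0,0],[0.02,-0.1,0],0.5],
    [[0,0,0],[0.02,-0.1,0],0.5],
    [[0,0,0],[0.02,-0.1,0],0.5],
    [[0,0,0],[0.012,-0.051,0],0.5],
    [[0,0,0],[0,0,0],0.5],
    [[0,0,0],[0,0,0],0.5],
    [[0,0,0],[0,0,0],0.5],
  ],
)

```text
time_s: 19.72
position: [571.2, 261.0, 167.9]
tcp_rot: [0.0, -0.135, 0.991, 0.001]
force: [-0.4, 0.3, 0.2]
grip_width: 63.6
finger_force: 0.0
```

Run:
```python
from h import *
st()
S=np.array([599.5,269]); c,s=np.cos(.267),np.sin(.267)
def loc(p): d=p[:2]-S; return np.round([d@[c,s],d@[-s,c]],1)
im,dp,m=snap("wrist","w10.png")
for n,z in dict(pointer_tip=58,index_tip=54,tail_tab=54).items():
    for r in eyes.mark_of("wrist",n)[:2]: print(n,round(r['score'],2),np.round(r['xy']*np.array([512,384]),1),loc(atz("wrist",r['xy'],z,m)))
a=im[100:220,190:330,::-1]; cv2.imwrite('pics/w10c.png',cv2.resize(a,None,fx=5,fy=5,interpolation=cv2.INTER_CUBIC))
```

```text
19.72 [571.2 261.  167.9] [ 4.000e-04 -1.351e-01  9.908e-01  1.100e-03] [-0.4  0.3  0.2] 63.5985861673535 0.0
pointer_tip 0.87 [248.9 181.1] [-33.   -4.7]
index_tip 0.52 [248.6 172.6] [-39.7  -5.1]
tail_tab 0.57 [250.3 180.5] [-32.3  -3.5]
tail_tab 0.57 [420.6   2. ] [-211.4  157.1]
```

View pics/w10c.png

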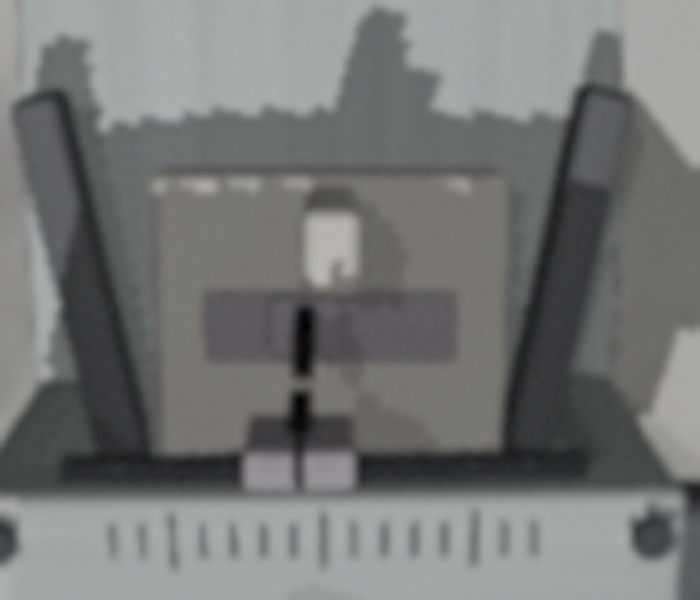

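Run:
```python
from h import *
S=np.array([599.5,269]); c,s=np.cos(.267),np.sin(.267)
def loc(p): d=p[:2]-S; return np.round([d@[c,s],d@[-s,c]],1)
m=eyes.camera_model("wrist")
for n,u,v,z in (("tail edge",330,175,24),("tab back",330,211,54),("index back",303,308,54),("ptr front",301,392,58),("bridge front",200,492,82)):
    print(n,loc(atz("wrist",[(190+u/5)/512,(100+v/5)/384],z,m)))
```

```text
tail edge [-70.    1.3]
tab back [-67.7   1.2]
index back [-50.3  -3.5]
ptr front [-36.   -3.8]
bridge front [-25.8 -20. ]
```

```bash
python3 -c "
from h import *
print(workorder.finish_job())"
```

```text
the job is handed in; nothing more can be done
None
```

I handed the job in at about 20 s. By the last wrist picture, the carrier is home against the end stop (tail edge at stage x -70 mm) and the pointer is about 0.5 mm from the index blade. I never moved the arm near the bottle, timer or tape roll. The hand-in returned no verdict.

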